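# Drive a used filter cell out of its housing

### The job

Take the ejector rod with the collar out of its tool stand and push it gently down the bore of the filter housing, driving the used filter cell out into the tub below, until the rod's collar rests on the steel ring at the top of the housing. Then put the rod back upright in its own hole of the stand, collar down on the stand, and leave the rest of the bench undisturbed.

Things in the scene. Friction and masses are not known exactly. Their poses are not given: they have to be found in the camera images.
- holder: Fixed aluminium bracket with the filter housing. Origin: centre of its underside, on the bench; z up. Base 110 x 140 mm (x, y) with a catch tub on it, inner 96 x 96 mm, floor 6 mm and lip 20 mm above the bench. Two posts at y +-62 mm, 82 mm high, carry the housing, a white upright barrel on the origin's vertical axis. Pushing the rod on the housing with over 35 N damages it.
- bore (a point): Centre of the mouth of the barrel's bore, 95 mm above the bench. Barrel: outer diameter 44 mm, bore 23 mm, open at both ends, from 50 to 95 mm above the bench. The steel ring sits over it on the same axis.
- ring_mid (a point): A point fixed on the bracket, on the bore's axis, 116 mm above the bench, NOT on the ring itself. The steel ring (outer diameter 50, hole 24 mm) has its flat top anywhere from 11 mm below to 11 mm above this point: it is set differently each time, stays as set, and is not measured, so the collar's landing on it must be felt.
- balls (a point): On the bore's axis, 60 mm above the bench: level of three spring balls in the barrel that hold the cell from below. They leave a gap of 18 mm and give way at about 8 N (6 to 12) of push on the cell, then drag at some 2 to 5 N; once its top is past this level the cell drops into the tub. With the collar on the ring the rod's nose is 3 to 25 mm below this level.
- cell_mid (a point): Centre of the used filter cell, a loose white cylinder of diameter 21.5 mm, height 16 mm, about 30 g, seated in the bore with its top about 15 mm below the bore's mouth. z is its axis. It can only be reached with the rod, and cracks over 30 N from the rod.
- stand: Fixed grey tool stand, a block 60 x 150 x 76 mm (x, y, z), origin at the centre of its underside. Two upright through holes of diameter 24 mm at y = +-42 mm, chamfered at the top: one holds the ejector rod, the other the pestle (either way round).
- rod_grip (a point): Ejector rod: centre of its round black handle (diameter 24, length 60 mm). z points up the rod. Collar underside 36 mm and flat nose 106 mm below this point. Shaft under the collar: diameter 20 mm for 38 mm, then a 4 mm taper to a nose of diameter 16 mm, 28 mm long. Mass 0.24 kg. It starts upright in one of the stand's holes, collar on the stand's top, 76 mm above the bench.
- collar: The steel collar fixed on the ejector rod, diameter 38 mm, 6 mm thick; origin at the centre of its underside, z up along the rod.
- rod_tip (a point): Centre of the rod's nose, 70 mm below the underside of the collar.
- rod: The ejector rod; origin on its axis at the underside of the collar, z up along the rod.
- cell: The filter cell; origin at the centre of its underside.
- pestle_mid (a point): Bystander: white pestle with a rounded head of diameter 36 mm (no collar, no long handle) in the stand's other hole; point 12 mm above the stand's top.
- vial_mid (a point): Bystander: small amber bottle, diameter 40 mm, 75 mm tall; its middle.
- jar_mid (a point): Bystander: low clear jar, diameter 56 mm, 55 mm tall; its middle.
- bottle_l_mid (a point): Bystander: glass bottle, diameter 70 mm, 150 mm tall; its middle.
- bottle_r_mid (a point): Bystander: clear plastic bottle, diameter 60 mm, 130 mm tall; its middle.
- tip_box_mid (a point): Bystander: pipette tip box 85 x 120 x 60 mm; its middle.
- tube_rack_mid (a point): Bystander: tube rack 70 x 160 x 72 mm; point 25 mm above its underside.
Things that resemble listed ones, but are neither listed nor needed, are in the scene too. What is meant by the holder is not green or yellow, and is the larger of those in its own colour.

How it is judged:
By the outcome, as a careful person would: the job done as asked, in the order asked, and still so for the second after the job is handed in, with the robot touching nothing.
It also fails if it takes over 67 s, if anything falls off the work surface, if the arm or the gripper's body presses on something with over 40 N, if the wrist force passes 120 N, or if a joint passes its speed limit or range.

### The arm

A 6-joint arm with a two-finger parallel gripper is mounted at the origin on the work surface. World frame = base frame: x ahead of the robot, y to its left, z up, the work surface at z = 0. Lengths are in m, angles in rad, forces in N, time in s.
With the tool pointing down it reaches from about 0.25 to 0.775 m from the base axis. Payload 8.9 kg.
Tool frame: the origin (TCP) lies at the centre of the arm's flange, where the gripper is bolted on; the fingertips stand 173 mm ahead of it and the grasp point (between the pads) lies 155 mm ahead of it; z points along the fingers, y is the direction in which the jaws open and shut (so a half turn about z gives the same grasp; the last joint's range is limited). The gripper opens to 85 mm and grips with 20 to 120 N. Pads are 22 mm wide; open, the fingers measure 114 mm over their backs; the gripper's body (76 mm by 85 mm) begins 54 mm behind the grasp point. The pads swing forward as they close: fully open they stand 13 mm farther back than shut.
Start: joints at [-0.139, 0.291, -0.153, 1.127, 0, 1.431], TCP at [0.525, 0, 0.405] pointing down, gripper open.
Joint ranges: [-2.52, 2.52], [-0.91, 1.74], [-1.3, 1.37], [-1.96, 2.02], [-1.52, 1.47], [-3.14, 3.14]. Speed limits (rad/s): [2.22, 2.22, 2.79, 3.14, 3.14, 3.14].

### API

Orientations are given as a rotation vector (axis times angle).
In Python, from bench import * gives the robot as it stands. Calls block until the motion is done:
- move_ptp(position, orientation): joint-space move of the TCP to a pose.
- move_linear(position, feed=0.15, rot=None, max_force=None): straight line of the TCP; rot=None keeps the orientation; feed is the mean speed in m/s. With max_force (N) it stops when the force on the tool has changed by that much, and returns True; else False.
- move_j(angles): joint-space move.
- move_gripper(opening, strength=None): finger opening in m; strength is the grip in N (None keeps the last); returns when the fingers have stopped.
- dwell(seconds).
- ik(position, orientation): joint angles nearest the present ones, or None.
- get_obs(): the state.
- snapshot(name): name is "scene" or "side" or "wrist"; returns a dict with "color" (480x640x3 uint8, red, green, blue), "intrinsics" (3x3 intrinsics, pixels), "world_from_camera" (4x4, takes a point from camera to world coordinates); the wrist camera has in their place "T_tool_cam" (4x4, takes a point from camera to tool coordinates, whose origin is the TCP and whose axes are the flange's). Camera axes: x right, y down, z forward; pixel columns grow to the right and rows downward; lengths in m; the calibration is good to about 2 mm. A picture is of the moment at which its call begins: read the wrist's pose just before it. There is no depth.
A pose or a line that the arm cannot do raises PlanningError and nothing moves.
- finish_job(): hands the job in, once; it reports no verdict.
The state is a dict: "time_s": time; "qpos": joint angles; "joint_velocities": joint speeds; "joint_efforts": joint torques, N m; "tool_pos": TCP position; "tool_rot": TCP orientation; "force": force on the tool from outside, world axes, zero at the start; "moment": the same for the moment, N m; "gripper_width": finger opening in m.
Only numpy, scipy, OpenCV 4.12 (cv2) and the standard library are available. Lean on these libraries where they do the work, as an engineer would, in place of code of your own. Each camera call takes 0.05 s, during which the arm holds its last target.

## Working session

There is one attempt and no reset: what is moved stays moved. The work goes in short steps, each a Python script; the robot and the scene stay as the last script left them, time stands still between calls to the robot, and variables do not carry over. Pictures are saved under pics/ and viewed, and the job is handed in when it is done.

```bash
mkdir -p pics; ls
python3 - <<'E'
from bench import *
import cv2
o=get_obs();print(o)
for n in ["scene","side","wrist"]:
    s=snapshot(n);cv2.imwrite(f"pics/{n}0.png",s["color"][:,:,::-1])
    print(n,s["intrinsics"].tolist(),{k:v.round(4).tolist() for k,v in s.items() if k not in("color","intrinsics") and hasattr(v,'round')})
E
```

```text
pics
{'time_s': 0.0, 'qpos': array([-1.39279898e-01,  2.91288482e-01, -1.54130006e-01,  1.12667150e+00,
       -1.45996487e-05,  1.43152368e+00]), 'joint_velocities': array([ 2.51902907e-04, -7.93172633e-04,  2.18894345e-06,  4.86661469e-05,
       -1.67754244e-04,  4.27721315e-04]), 'joint_efforts': array([-3.46096487e-03, -5.37150800e+01,  3.31364536e+01,  1.60375424e-02,
       -3.39078597e-04,  1.08972756e-05]), 'tool_pos': array([5.24792739e-01, 4.12130547e-05, 4.04126512e-01]), 'tool_rot': array([-2.22072518e+00, -2.22070910e+00,  1.24141363e-03]), 'force': array([-0.2963815 ,  0.0639665 ,  0.35743346]), 'moment': array([0.00829789, 0.03884858, 0.00744977]), 'gripper_width': 0.08518241200530893}
scene [[566.6406643553037, 0.0, 331.6155223136738], [0.0, 566.6406643553037, 237.81517977027892], [0.0, 0.0, 1.0]] {'world_from_camera': [[0.799, 0.3926, -0.4554, 1.1374], [0.601, -0.5459, 0.5838, -0.7843], [-0.0194, -0.7401, -0.6722, 1.0086], [0.0, 0.0, 0.0, 1.0]]}
side [[481.1891317044353, 0.0, 316.4120172162969], [0.0, 481.1891317044353, 237.59948462770174], [0.0, 0.0, 1.0]] {'world_from_camera': [[0.9941, -0.0828, 0.07, 0.4294], [-0.1084, -0.7813, 0.6147, -0.6512], [0.0037, -0.6187, -0.7856, 0.901], [0.0, 0.0, 0.0, 1.0]]}
wrist [[341.4630631887393, 0.0, 322.1511015208888], [0.0, 341.4630631887393, 235.0733555805714], [0.0, 0.0, 1.0]] {'T_tool_cam': [[-0.0004, -0.9594, -0.2819, 0.0717], [1.0, -0.0003, -0.0005, 0.0001], [0.0004, -0.2819, 0.9594, 0.0311], [0.0, 0.0, 0.0, 1.0]]}
```

View pics/scene0.png

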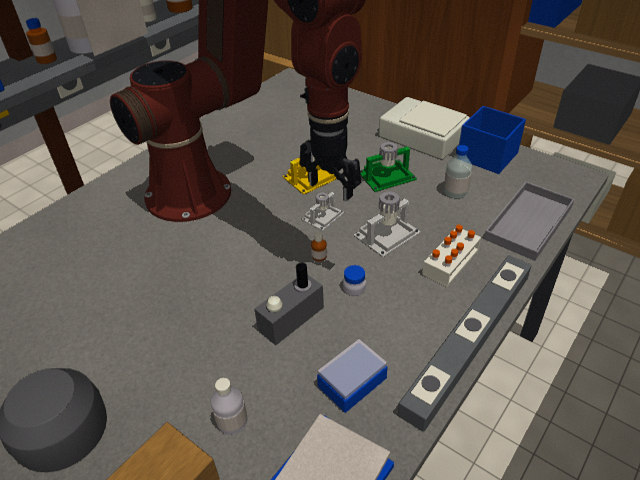

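View pics/side0.png

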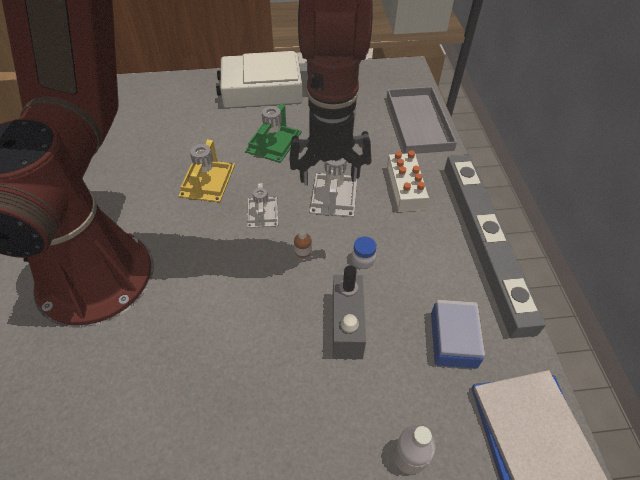

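View pics/wrist0.png

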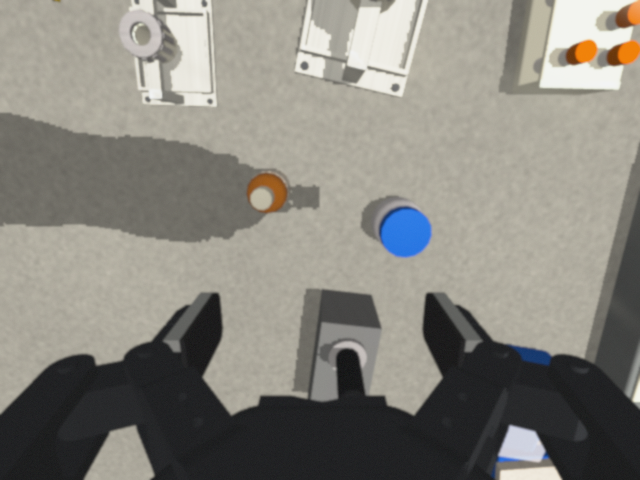

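Four brackets are visible in the scene picture: yellow (308,175), green (388,165), a small aluminium one (322,212) and a larger aluminium one (388,225). The larger aluminium one fits the description. The rod, with the black handle, is at (302,280), and the white pestle is at (273,303). I'll confirm this in an enlarged crop.

Run:
```python
import cv2,numpy as np
a=cv2.imread("pics/scene0.png")[180:345,250:470];b=cv2.imread("pics/side0.png")[140:360,230:400]
a=cv2.resize(a,None,fx=3.5,fy=3.5,interpolation=2);b=cv2.resize(b,None,fx=3,fy=2.7,interpolation=2)
cv2.imwrite("pics/crop_a.png",a);cv2.imwrite("pics/crop_b.png",b)
```

```text
(no output)
```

View pics/crop_a.png

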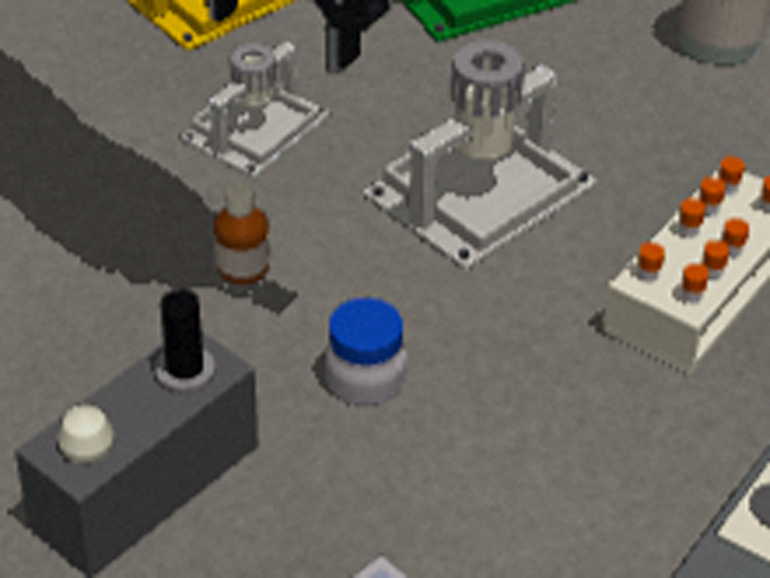

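View pics/crop_b.png

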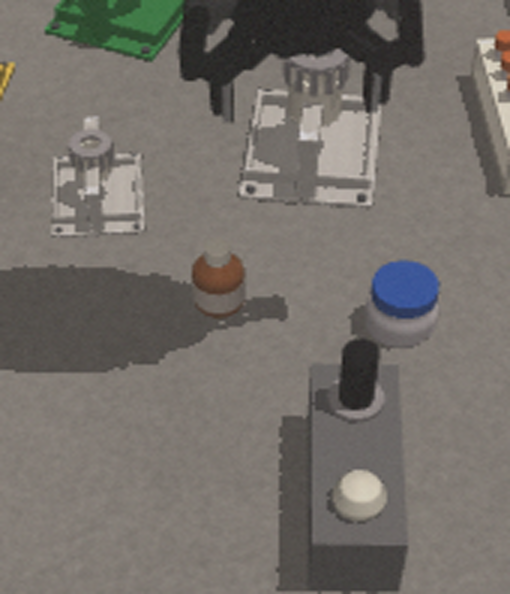

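The crop confirms it. The big aluminium bracket, with its ring at scene (389,197) and its base around (388,230), is the larger of the two grey ones. The rod has a black handle and a collar at scene (303,286) / side (349,288). Next, coarse positions.

```bash
cat > h.py <<'E'
from bench import *
import numpy as np, cv2
from scipy.spatial.transform import Rotation as R
CAM={}
def fixed(n):
    if n not in CAM:
        s=snapshot(n); CAM[n]=(s["intrinsics"],s["world_from_camera"],s["color"])
    return CAM[n]
def wrist():
    o=get_obs(); s=snapshot("wrist")
    T=np.eye(4);T[:3,:3]=R.from_rotvec(o["tool_rot"]).as_matrix();T[:3,3]=o["tool_pos"]
    return s["intrinsics"],T@s["T_tool_cam"],s["color"]
def ray(K,T,uv):
    d=T[:3,:3]@np.linalg.solve(K,[uv[0],uv[1],1.]);return T[:3,3],d/np.linalg.norm(d)
def onplane(K,T,uv,z):
    o,d=ray(K,T,uv);return o+d*(z-o[2])/d[2]
def tri(rays):
    A=np.zeros((3,3));b=np.zeros(3)
    for o,d in rays:
        P=np.eye(3)-np.outer(d,d);A+=P;b+=P@o
    x=np.linalg.solve(A,b)
    return x,[np.linalg.norm((np.eye(3)-np.outer(d,d))@(x-o)) for o,d in rays]
def proj(K,T,p):
    q=np.linalg.inv(T)@np.append(p,1);q=K@q[:3];return q[:2]/q[2]
E
python3 - <<'E'
from h import *
a=fixed("scene");b=fixed("side")
ht=((302,265.5),(350,269))
print("handle top",tri([ray(*a[:2],ht[0]),ray(*b[:2],ht[1])]),onplane(*a[:2],ht[0],.142),onplane(*b[:2],ht[1],.142))
print("ring",[onplane(*a[:2],(389.1,197.1),z) for z in (.105,.116,.127)])
f=lambda c:(c[0]/3.5+250,c[1]/3.5+180)
for c in [(378,190),(465,254),(585,180)]: print("base",onplane(*a[:2],f(c),.006))
g=lambda c:(c[0]/3+230,c[1]/2.7+140)
for c in [(250,188),(362,197)]: print("base side",onplane(*b[:2],g(c),.006))
for n,c in dict(vial=(242,190),jar=(366,320),pest=(85,425)).items(): print(n,onplane(*a[:2],f(c),.07))
E
```

```text
handle top (array([ 0.55235524, -0.14079248,  0.14300638]), [np.float64(0.00018468046152306922), np.float64(0.00018468046152296668)]) [ 0.55173305 -0.14027396  0.142     ] [ 0.55254804 -0.13989248  0.142     ]
ring [array([0.55155807, 0.21093608, 0.105     ]), array([0.55868934, 0.19882037, 0.116     ]), array([0.56582061, 0.18670465, 0.127     ])]
base [0.50644181 0.13829381 0.006     ]
base [0.59797548 0.11802351 0.006     ]
base [0.62725182 0.23911703 0.006     ]
base side [0.51110443 0.13781106 0.006     ]
base side [0.60158443 0.1172165  0.006     ]
vial [0.4684507  0.02314068 0.07      ]
jar [ 0.61396001 -0.03052552  0.07      ]
pest [ 0.52412001 -0.20909549  0.07      ]
```

Run:
```python
from h import *
import pickle
D=[]
r0=[np.pi/np.sqrt(2)*-1,np.pi/np.sqrt(2)*-1,0]
r1=(R.from_euler('z',np.pi)*R.from_rotvec(r0)).as_rotvec()
for i,(p,r) in enumerate([((.567,.262,.42),r1),((.567,.118,.42),r0),((.567,.20,.42),r0),((.552,-.13,.42),r0)]):
    q=ik(p,r); print(q.round(2) if q is not None else None)
    move_ptp(p,r); dwell(.25); v=wrist(); D.append(v)
    cv2.imwrite(f"pics/w{i}.png",v[2][:,:,::-1]); print(get_obs()["time_s"],get_obs()["tool_pos"])
pickle.dump(D,open("D.pkl","wb"))
ims=[cv2.resize(v[2][:,:,::-1],(400,300),interpolation=3) for v in D]
cv2.imwrite("pics/wm.png",np.vstack([np.hstack(ims[:2]),np.hstack(ims[2:])]))
```

```text
[ 0.32  0.48  0.17  1.26 -0.   -1.25]
2.8417 [0.56702616 0.26185024 0.42002775]
[0.08 0.39 0.03 1.21 0.   1.65]
5.6 [0.56700032 0.11804958 0.4199918 ]
[0.22 0.43 0.09 1.23 0.   1.79]
6.325 [0.56712876 0.19913267 0.42008288]
[-0.36  0.36 -0.01  1.2   0.    1.21]
7.875 [ 0.55220155 -0.12923973  0.41996699]
```

View pics/wm.png

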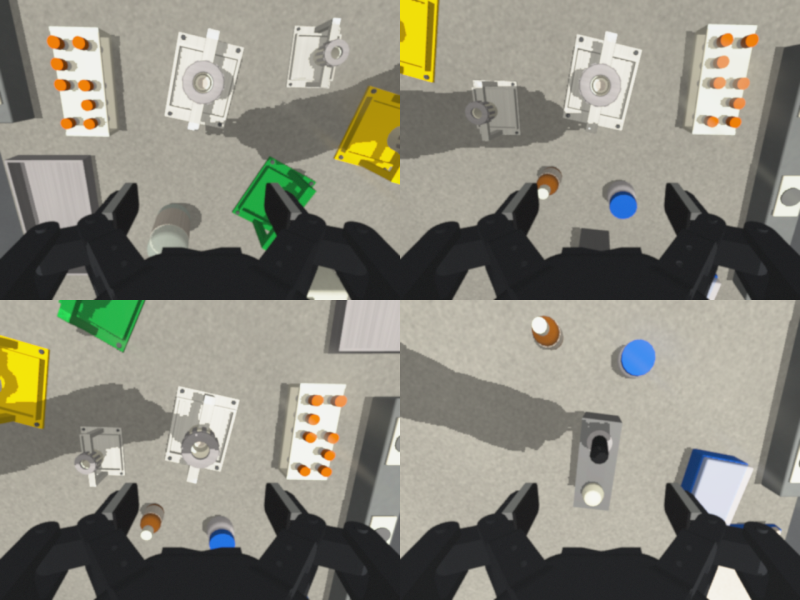

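The wrist views show the ring and bore at about (323,130) in w0, (320,137) in w1 and (320,236) in w2. The rod handle is in w3 at about (318,235). I'll enlarge these and fit the circles.

Run:
```python
from h import *
import pickle
D=pickle.load(open("D.pkl","rb"))
C=[(323,132),(320,138),(320,230),(318,225)]
ims=[]
for v,c in zip(D,C):
    im=v[2][c[1]-45:c[1]+45,c[0]-60:c[0]+60,::-1]
    ims.append(cv2.resize(im,(400,300),interpolation=cv2.INTER_CUBIC))
cv2.imwrite("pics/wc.png",np.vstack([np.hstack(ims[:2]),np.hstack(ims[2:])]))
```

```text
(no output)
```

View pics/wc.png

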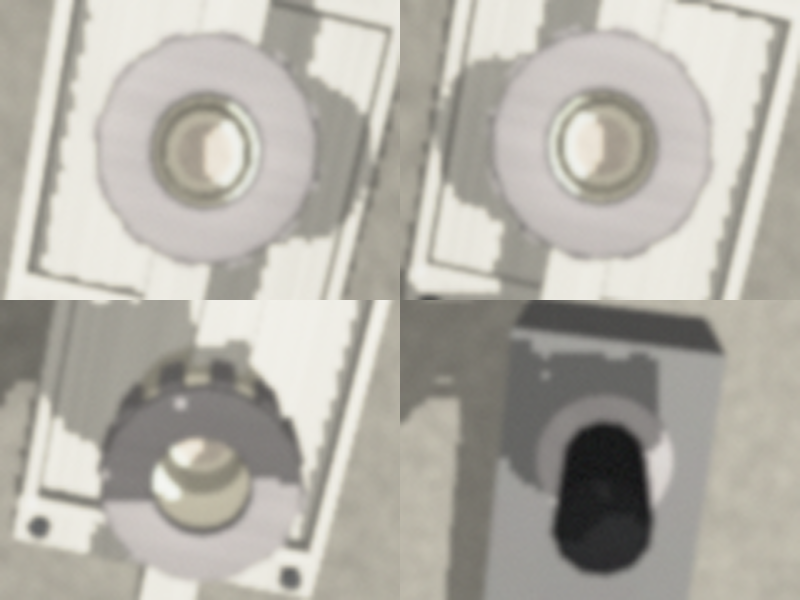

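Run:
```python
from h import *
import pickle
D=pickle.load(open("D.pkl","rb"))
C=[(323,132),(320,138),(320,230),(318,225)]
s=10/3
def full(i,c): return ((c[0]+.5)/s-.5+C[i][0]-60,(c[1]+.5)/s-.5+C[i][1]-45)
P=[(206.3,148.3),(203,145),(200.3,184.5)]
u=[full(i,p) for i,p in enumerate(P)];print(u)
for z in (.110,.116,.122,.127):print(z,[onplane(*D[i][:2],u[i],z).round(4)[:2] for i in range(3)])
rs=[ray(*D[i][:2],u[i]) for i in range(3)]
print("12",tri(rs[1:]),"all",tri(rs))
a=fixed("scene");print("scene+12",tri(rs[1:]+[ray(*a[:2],(389.1,197.1))]))
print("all+scene",tri(rs+[ray(*a[:2],(389.1,197.1))]))
h=full(3,(202,225));print("rod top",onplane(*D[3][:2],h,.142),"collar",onplane(*D[3][:2],full(3,(205.5,161)),.082))
# segment bracket base in w0/w1: corners at bench? stand outline
```

```text
[(324.54, 131.14), (320.55, 136.15), (319.74, 240.0)]
0.11 [array([0.5651, 0.1875]), array([0.5657, 0.1887]), array([0.565 , 0.1844])]
0.116 [array([0.5651, 0.1876]), array([0.5657, 0.1888]), array([0.565 , 0.1863])]
0.122 [array([0.5652, 0.1876]), array([0.5657, 0.1888]), array([0.5651, 0.1882])]
0.127 [array([0.5652, 0.1877]), array([0.5657, 0.1888]), array([0.5651, 0.1897])]
12 (array([0.56540814, 0.18879407, 0.12404468]), [np.float64(0.0003268719880578279), np.float64(0.00032687198805807796)]) all (array([0.56532051, 0.18820752, 0.12217972]), [np.float64(0.0006065560696765769), np.float64(0.0007042206384146654), np.float64(0.000254960766612381)])
scene+12 (array([0.56517072, 0.1888503 , 0.12515905]), [np.float64(0.0005724256367564107), np.float64(0.00029044189276579316), np.float64(0.0005390867380810245)])
all+scene (array([0.56520704, 0.18849461, 0.12524816]), [np.float64(0.0008507280061815705), np.float64(0.0006125397648182083), np.float64(0.0006556691537038733), np.float64(0.00044733590524727085)])
rod top [ 0.54921412 -0.13949385  0.142     ] collar [ 0.54951001 -0.14062284  0.082     ]
```

The ring centre comes out at (0.5653, 0.1884, about 0.124), and the half-turn views agree to within 1.2 mm. The rod is at (0.549, -0.1405). The scene and side cameras read its x about 3 mm higher, but I trust the wrist camera because the flip checked it. Grasping next.

Run:
```python
from h import *
r0=[-np.pi/np.sqrt(2),-np.pi/np.sqrt(2),0]
move_ptp((.5492,-.1405,.33),r0)
o=get_obs();print(o["time_s"],o["tool_pos"],o["force"])
print(move_linear((.5492,-.1405,.267),feed=.08,max_force=8))
dwell(.2);f0=get_obs();print(f0["tool_pos"],f0["force"])
s=snapshot("side");cv2.imwrite("pics/side1.png",cv2.resize(s["color"][200:380,270:450,::-1],(600,600),interpolation=2))
move_gripper(.02,60)
dwell(.2);o=get_obs();print(o["time_s"],o["tool_pos"],o["force"],o["moment"],o["gripper_width"])
```

```text
8.375 [ 0.54925101 -0.1404241   0.33042279] [ 0.14241288 -1.29311472  0.66142605]
False
[ 0.54939687 -0.14059151  0.26749275] [-0.34487765 -0.83960055  0.02666947]
10.3583 [ 0.54930595 -0.14051241  0.26717035] [-0.50983272  0.21081264  3.01141173] [ 0.05462955  0.05084288 -0.04469278] 0.02271045486433075
```

View pics/side1.png

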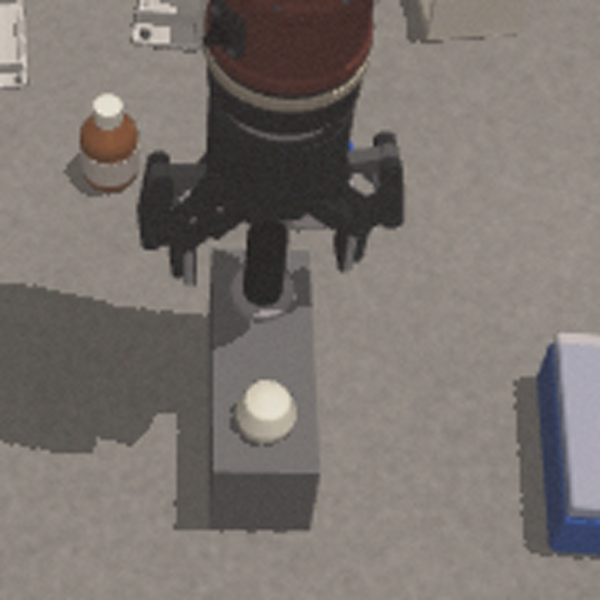

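The view shows the handle at (265,265) centred between the jaws. The grip closed with only about 0.5 N of side force. I'll lift the rod, carry it over, and look at it in the hand.

Run:
```python
from h import *
r0=[-np.pi/np.sqrt(2),-np.pi/np.sqrt(2),0]
o0=get_obs()
print(move_linear((.5492,-.1405,.43),feed=.12))
dwell(.2);o=get_obs();print(o["time_s"],o["tool_pos"],o["force"],o["gripper_width"])
move_ptp((.5653,.1884,.43),r0);dwell(.2)
o=get_obs();print(o["time_s"],o["tool_pos"],o["force"],o["moment"],o["gripper_width"])
v=wrist();cv2.imwrite("pics/w4.png",v[2][:,:,::-1]);
for n in("scene","side"):
    c=fixed(n);p=proj(*c[:2],(.5653,.1884,.14)).astype(int);print(n,p)
    x,y=p;im=c[2][max(0,y-75):y+75,x-100:x+100,::-1];cv2.imwrite(f"pics/{n}2.png",cv2.resize(im,(800,600),interpolation=2))
```

```text
False
12.0667 [ 0.54914492 -0.14046322  0.42957536] [ 0.40249473 -0.02528194 -2.26055657] 0.022916672853122926
13.5167 [0.56563772 0.18722918 0.43001931] [ 0.08463389 -0.07572117 -1.36975689] [ 0.02142772 -0.01792076 -0.00982067] 0.022808190331553846
scene [389 192]
side [334 153]
```

View pics/w4.png

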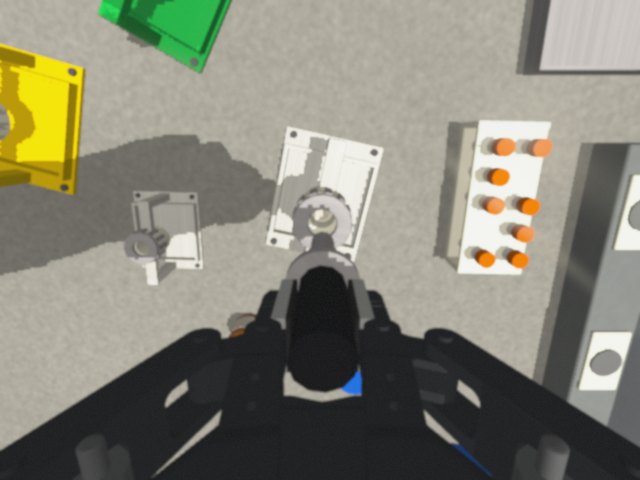

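View pics/scene2.png

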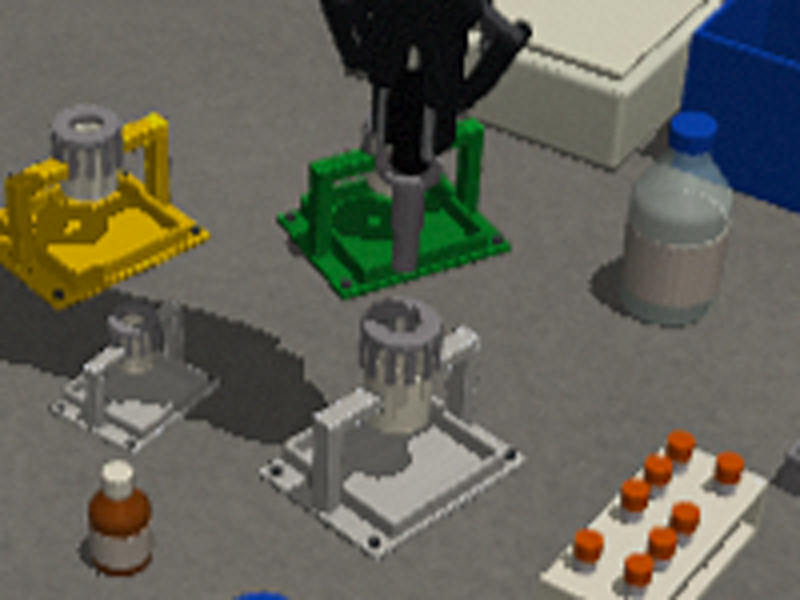

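View pics/side2.png

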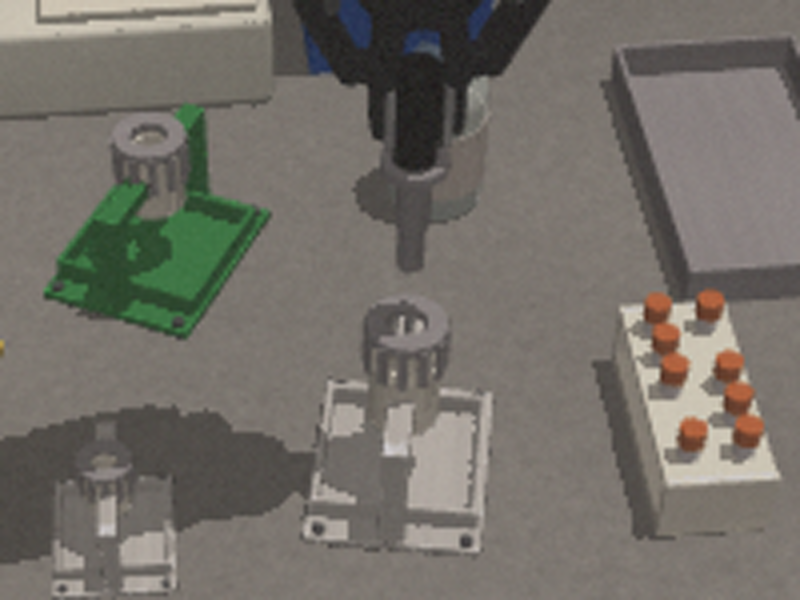

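Run:
```python
from h import *
o=get_obs();print(o["time_s"],o["tool_pos"],o["tool_rot"])
a=fixed("scene");b=fixed("side")
fa=lambda c:((c[0]+.5)/4-.5+389-100,(c[1]+.5)/4-.5+192-75)
fb=lambda c:((c[0]+.5)/4-.5+334-100,(c[1]+.5)/4-.5+153-75)
n=(fa((404,267)),fb((411,262)));r=(fa((401,321)),fb((407,325)))
print("nose",tri([ray(*a[:2],n[0]),ray(*b[:2],n[1])]));print("ring",tri([ray(*a[:2],r[0]),ray(*b[:2],r[1])]))
move_linear((.5653,.1884,.405),feed=.06);dwell(.3)
o=get_obs();print(o["time_s"],o["tool_pos"])
for n in("scene","side"):
    s=snapshot(n);x,y=(389,192) if n=="scene" else (334,153)
    im=s["color"][y-50:y+50,x-50:x+50,::-1];cv2.imwrite(f"pics/{n}3.png",cv2.resize(im,(600,600),interpolation=2))
    np.save(n+"3.npy",s["color"])
A=cv2.imread("pics/scene3.png");B=cv2.imread("pics/side3.png")
cv2.imwrite("pics/n3.png",cv2.resize(np.hstack([A,B]),(800,400),interpolation=3))
```

```text
13.6667 [0.56548799 0.18778248 0.43004959] [2.22247792e+00 2.22031264e+00 9.33282362e-05]
nose (array([0.56851715, 0.18137402, 0.17553393]), [np.float64(0.0012039547022747652), np.float64(0.0012039547022747877)])
ring (array([0.56771385, 0.18158573, 0.13064702]), [np.float64(0.0010357726608558413), np.float64(0.0010357726608557593)])
14.6333 [0.56536638 0.18841914 0.40529612]
```

View pics/n3.png

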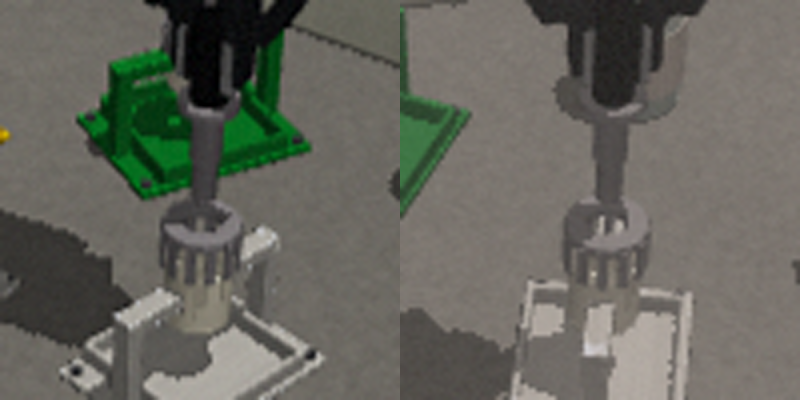

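Nose and ring agree to under 1 mm: the nose is at (203,193) over the ring centre (201,222) in the left view, and (609,197) over (606,229) in the right. With the camera bias removed, the ring top is at about z 0.124. Going down in stages with force limits.

Run:
```python
from h import *
X,Y=.5650,.1884
hit=move_linear((X,Y,.346),feed=.05,max_force=5)
dwell(.15);o=get_obs();print(hit,o["time_s"],o["tool_pos"],o["force"],o["moment"])
```

```text
False 16.2167 [0.56508985 0.1884303  0.34628997] [ 0.09817607  0.17097795 -2.11227787] [-0.00559951 -0.00542353 -0.08210244]
```

Run:
```python
from h import *
X,Y=.5650,.1884
z=.346
while z>.3200:
    z-=.002
    hit=move_linear((X,Y,z),feed=.012,max_force=14)
    o=get_obs();print(hit,round(o["time_s"],2),o["tool_pos"].round(4),o["force"].round(1),round(o["gripper_width"],4))
    if hit: break
```

```text
False 16.53 [0.5649 0.1884 0.3439] [ 0.5  0.2 -2.7] 0.0228
False 16.85 [0.5649 0.1884 0.3419] [-0.1 -0.2 -2.3] 0.0231
False 17.17 [0.565  0.1884 0.3399] [-0.  -0.2 -2.1] 0.0227
False 17.48 [0.5652 0.1884 0.3383] [-0.1 -0.   1.6] 0.0226
False 17.8 [0.5648 0.1883 0.3355] [ 0.6 -0.3 -2. ] 0.0229
False 18.12 [0.5649 0.1884 0.3337] [ 0.4 -0.3 -2.1] 0.0228
False 18.43 [0.5649 0.1884 0.3317] [ 0.1  1.  -1.9] 0.023
False 18.75 [0.565  0.1884 0.3298] [ 1.  -0.5 -3.2] 0.0229
False 19.07 [0.565  0.1884 0.3278] [-0.2 -0.2 -2.7] 0.0224
False 19.38 [0.565  0.1884 0.3258] [-1.2 -0.2 -2.6] 0.0229
False 19.7 [0.565  0.1884 0.3237] [ 0.4  0.1 -2.4] 0.0227
False 20.02 [0.565  0.1884 0.3218] [-0.   0.4 -2.6] 0.0231
False 20.33 [0.565  0.1884 0.3198] [ 0.   0.5 -2.9] 0.0228
```

At TCP z 0.338 the force rose by about 4 N and then fell away, so the cell seems to have given way there. Next I'll feel for the collar landing, then look for the cell.

Run:
```python
from h import *
X,Y=.5650,.1884
hit=move_linear((X,Y,.296),feed=.010,max_force=9)
o=get_obs();print(hit,round(o["time_s"],2),o["tool_pos"].round(4),o["force"].round(1),o["moment"].round(2))
dwell(.2);o=get_obs();print(o["tool_pos"].round(4),o["force"].round(1),o["gripper_width"])
for n in("scene","side"):
    s=snapshot(n);x,y=(389,212) if n=="scene" else (334,170)
    im=s["color"][y-50:y+50,x-50:x+50,::-1];cv2.imwrite(f"pics/{n}4.png",cv2.resize(im,(600,600),interpolation=2))
A=cv2.imread("pics/scene4.png");B=cv2.imread("pics/side4.png")
cv2.imwrite("pics/n4.png",cv2.resize(np.hstack([A,B]),(800,400),interpolation=3))
```

```text
True 21.06 [0.565  0.1884 0.3175] [-0.5  0.   5.5] [-0.05  0.11  0.04]
[0.565  0.1884 0.3175] [-1.6 -0.2  5.6] 0.02258532054845317
```

View pics/n4.png

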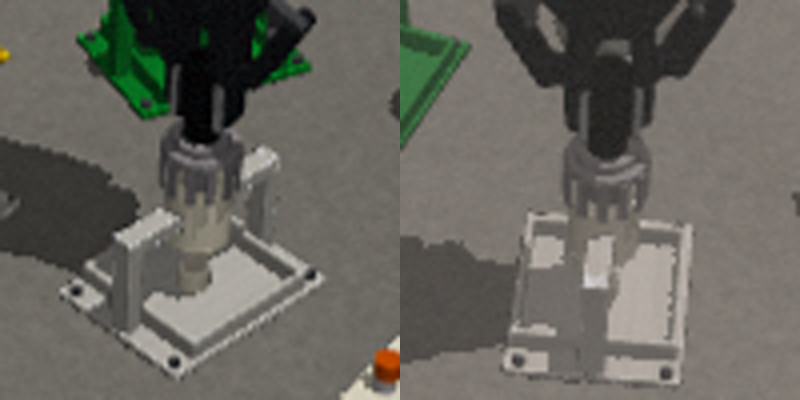

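The force rose by 8 N at TCP z 0.3175, which puts the collar at 0.1265, consistent with the ring. The left view shows the collar on the ring at (200,145) and something pale under the barrel at (195,272), which is probably the cell. I'll press lightly to confirm the stop is hard and check where the cell is.

Run:
```python
from h import *
X,Y=.5650,.1884
hit=move_linear((X,Y,.312),feed=.008,max_force=7)
o=get_obs();print(hit,round(o["time_s"],2),o["tool_pos"].round(4),o["force"].round(1),o["gripper_width"])
dwell(.3);o=get_obs();print(o["tool_pos"].round(4),o["force"].round(1))
a=fixed("scene")
for z in(.1265,.095,.05,.022,.006):print(z,proj(*a[:2],(.5653,.1884,z)).round(1))
b=fixed("side")
im=a[2][165:245,345:435,::-1];im2=b[2][140:220,290:380,::-1]
cv2.imwrite("pics/z5.png",np.hstack([cv2.resize(i,(400,356),interpolation=2) for i in(im,im2)]))
```

```text
True 21.59 [0.565  0.1884 0.3175] [ 0.4 -0.5  6. ] 0.022861341264374863
[0.565  0.1884 0.3175] [-1.   0.1  5.6]
0.1265 [389.3 196.8]
0.095 [388.7 206.6]
0.05 [387.8 220.1]
0.022 [387.3 228.2]
0.006 [387.1 232.7]
```

View pics/z5.png

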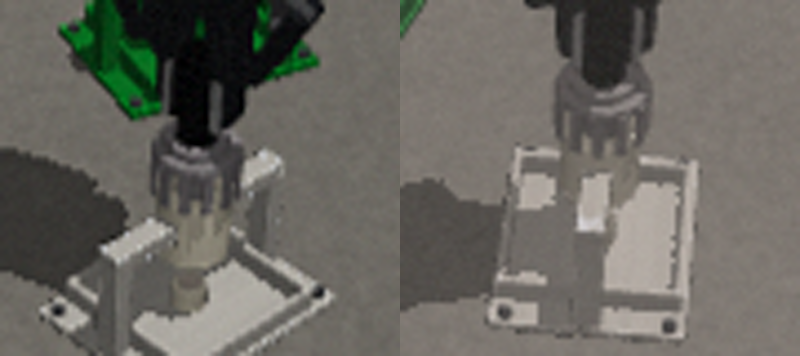

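The press gave a hard stop with no movement at 0.3175, which is a collar height of 0.1265, within the ring's range. The cell's top, at (187,275) in the crop or row 227 of the full image, projects to z of about 0.022, so the cell is standing on the tub floor. Now I'll withdraw the rod and take it back to its hole.

Run:
```python
from h import *
r0=[-np.pi/np.sqrt(2),-np.pi/np.sqrt(2),0]
X,Y=.5650,.1884
print(move_linear((X,Y,.43),feed=.08,max_force=15))
o=get_obs();print(round(o["time_s"],2),o["tool_pos"].round(4),o["force"].round(1))
move_ptp((.5492,-.1405,.43),r0);dwell(.3)
print(move_linear((.5492,-.1405,.35),feed=.08));dwell(.3)
o=get_obs();print(round(o["time_s"],2),o["tool_pos"].round(4),o["force"].round(1))
for n in("scene","side"):
    c=fixed(n);x,y=proj(*c[:2],(.549,-.14,.1)).astype(int)
    im=c[2][y-50:y+50,x-50:x+50,::-1];cv2.imwrite(f"pics/{n}6.png",cv2.resize(im,(400,400),interpolation=2))
cv2.imwrite("pics/z6.png",np.hstack([cv2.imread("pics/scene6.png"),cv2.imread("pics/side6.png")]))
```

```text
False
23.56 [0.5649 0.1884 0.4295] [ 0.3 -0.8 -2. ]
False
26.56 [ 0.5493 -0.1405  0.3502] [ 0.5 -0.3 -1.5]
```

View pics/z6.png

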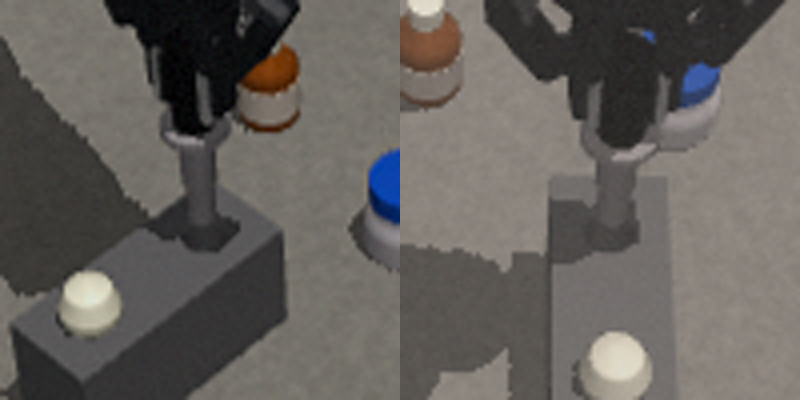

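The nose is over the dark hole in both views: (203,222) over about (210,235), and (615,222) over (612,235). I'll insert it now and feel for the collar.

Run:
```python
from h import *
X,Y=.5492,-.1405
h1=move_linear((X,Y,.275),feed=.05,max_force=6)
o=get_obs();print(h1,round(o["time_s"],2),o["tool_pos"].round(4),o["force"].round(1))
if not h1:
    h2=move_linear((X,Y,.262),feed=.01,max_force=5)
    dwell(.2);o=get_obs();print(h2,round(o["time_s"],2),o["tool_pos"].round(4),o["force"].round(1),o["moment"].round(2))
```

```text
False 28.31 [ 0.5493 -0.1406  0.2753] [ 0.1  0.3 -2.2]
True 29.32 [ 0.5492 -0.1405  0.2671] [-0.5 -0.3  4.7] [ 0.09  0.1  -0.02]
```

Run:
```python
from h import *
X,Y=.5492,-.1405
move_gripper(.085);dwell(.2)
o=get_obs();print(round(o["time_s"],2),o["force"].round(1),o["gripper_width"])
print(move_linear((X,Y,.33),feed=.08,max_force=6))
r0=[-np.pi/np.sqrt(2),-np.pi/np.sqrt(2),0]
move_ptp((.5,-.02,.42),r0);dwell(.5)
o=get_obs();print(round(o["time_s"],2),o["tool_pos"].round(4),o["force"].round(1))
for n in("scene","side"):
    c=fixed(n);cv2.imwrite(f"pics/{n}7.png",c[2][:,:,::-1])
    x,y=proj(*c[:2],(.549,-.14,.1)).astype(int);im=c[2][y-50:y+50,x-50:x+50,::-1];cv2.imwrite(f"pics/{n}7c.png",cv2.resize(im,(400,400),interpolation=2))
a=cv2.imread("pics/scene7.png")[180:260,340:440]
b=cv2.imread("pics/side7.png")[140:220,290:390]
cv2.imwrite("pics/z7.png",np.vstack([np.hstack([cv2.resize(i,(375,300),interpolation=2) for i in (a,b)]),np.hstack([cv2.resize(cv2.imread(f"pics/{n}7c.png")[50:350],(375,300)) for n in("scene","side")])]))
```

```text
30.15 [-0.5  0.7 -0.3] 0.08514369302065956
False
32.27 [ 0.5001 -0.0203  0.4197] [ 0.4 -0.7 -0.3]
```

View pics/z7.png

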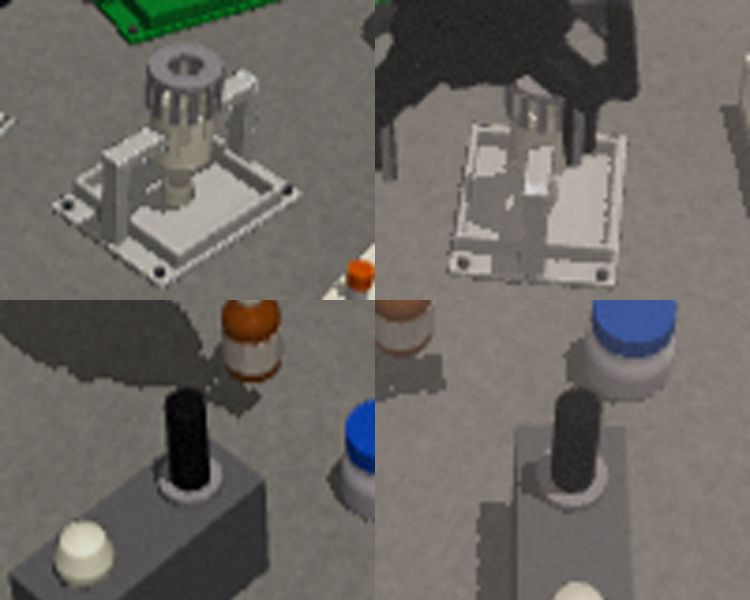

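View pics/scene7.png

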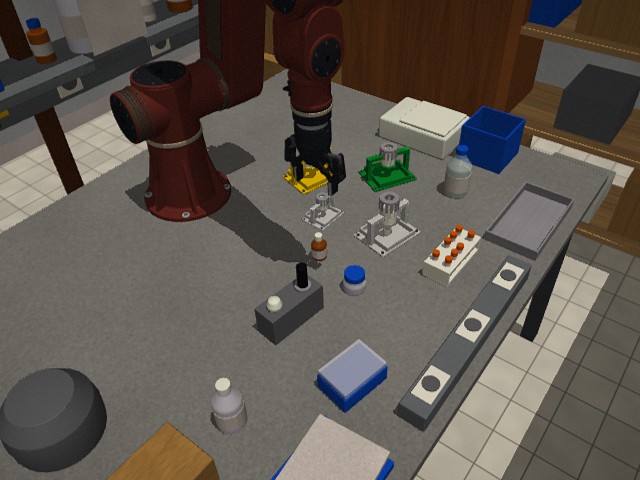

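The rod stands upright in its hole with the collar flush on the stand, at (190,480) and (575,475) in the crops. The cell is in the tub under the barrel at (180,190), and the rest of the bench looks unchanged. Handing in.

Run:
```python
from bench import *
finish_job(); print(get_obs()["time_s"])
```

```text
the job is handed in; nothing more can be done
the job is handed in; nothing more can be done
```

The used filter cell is out of the housing and in the tub, and the ejector rod is back upright in its own hole. I handed the job in at about 32 s; it gives no verdict.

- **Push:** I used the larger aluminium bracket. The cell gave way at TCP z ≈ 0.338 m, where I read a rise of only about 4 N. I did not see the expected 6–12 N peak or the 2–5 N drag afterwards, probably because I only read the force between 2 mm steps.
- **Collar on the ring:** It stopped hard at 0.1265 m after about 8 N. A second press of about 7 N did not move it. The cameras had put the ring top at about 0.124 m, so the two agree to 2–3 mm.
- **Cell:** In the scene picture its top is at about 22 mm, so it is standing on the tub floor.
- **Rod back:** The collar landed at TCP z 0.2671 m, the height at which I had picked it up. The last pictures show it upright with the collar flush on the stand, the gripper clear and nothing else visibly moved.
- **Disagreement:** The scene and side cameras put the rod's x about 3 mm higher than the wrist camera did. I went with the wrist camera, and the side force when gripping was only about 0.5 N.

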